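# Fit the cover on the gear housing

## Robot

A 7-joint arm with a two-finger parallel gripper is mounted at the origin on the work surface. World frame = base frame: x ahead of the robot, y to its left, z up, the work surface at z = 0. Lengths are in m, angles in rad, forces in N, time in s.
With the tool pointing down it reaches from about 0.425 to 0.825 m from the base axis. Payload 3.6 kg.
Tool frame: the origin (TCP) lies where the fingers leave the gripper's body, on its centre line; the fingertips stand 73 mm ahead of it and the grasp point (between the pads) lies 54 mm ahead of it; z points along the fingers, y is the line along which they close (so a half turn about z gives the same grasp; the last joint's range is limited). The gripper opens to 85 mm and grips with 20 to 120 N. Pads are 22 mm wide; open, the fingers measure 114 mm over their backs; the gripper's body (76 mm by 85 mm) begins 54 mm behind the grasp point. The pads swing forward as they close: fully open they stand 13 mm farther back than shut.
Start: joints at [1.19, 0.615, -0.013, 1.423, 0.008, 1.103, -0.04], TCP at [0.225, -0.61, 0.304] pointing down, gripper open.
Joint ranges: [-3.12, 3.12], [-0.3, 2.06], [-1.34, 1.32], [0.26, 2.42], [-1.36, 4.5], [0.01, 1.98], [-2.84, 2.84]. Speed limits (rad/s): [2.79, 2.79, 3.14, 3.14, 3.14, 3.14, 3.14].

## Interface

Orientations are given as a unit quaternion [x, y, z, w].
In Python, from station import arm, snapshot, camera_info, ticket gives the robot as it stands. Calls block until the motion is done:
- arm.movep(position, orientation): joint-space move of the TCP to a pose.
- arm.line_to(position, velocity=0.15, ori=None): straight line of the TCP; ori=None keeps the orientation; velocity is the mean speed in m/s.
- arm.move_j(angles): joint-space move.
- arm.move_gripper(opening, effort=None): opening from 0.0 (shut) to 1.0 (fully open); effort is the grip in N (None keeps the last); returns when the fingers have stopped.
- arm.pause(seconds).
- arm.ik(position, orientation): joint angles nearest the present ones, or None.
- snapshot(name): name is "scene" or "top" or "wrist"; returns the picture (384x512x3 uint8, blue, green, red); there is no depth.
- camera_info(name): a dict with "fx", "fy", "cx", "cy" (pixels), "dist_coeffs" ([k1, k2, p1, p2, k3] as OpenCV has them; the pictures are not rectified), "R" (3x3) and "t" (3): a world point X has camera coordinates R X + t; the wrist camera has in their place "T_tool_cam" (4x4, takes a point from camera to tool coordinates, whose origin is the TCP and whose axes are the flange's). Camera axes: x right, y down, z forward; pixel columns grow to the right and rows downward; lengths in m; the calibration is good to about 2 mm. A picture is of the moment at which its call begins: read the wrist's pose just before it. camera_info takes no time and is no camera call.
A pose or a line that the arm cannot do raises arm.MotionError and nothing moves.
- ticket.finish_job(): hands the job in; it is judged then, once.
Readings, each from a call of its own:
- arm.read_time(): time.
- arm.read_joint_positions(): joint angles.
- arm.read_dq(): joint speeds.
- arm.read_effort(): joint torques, N m.
- arm.read_tool_pos(): TCP position.
- arm.read_eef_rot(): TCP orientation.
- arm.read_ft_force(): force on the tool from outside, world axes, zero at the start.
- arm.read_wrist_torque(): the same for the moment, N m.
- arm.read_opening(): opening from 0.0 (shut) to 1.0 (fully open).
- arm.read_finger_force(): force on a finger pad.
Only numpy, scipy, OpenCV 4.12 (cv2) and the standard library are available. Lean on these libraries where they do the work, as an engineer would, in place of code of your own. Each camera call takes 0.05 s, during which the arm holds its last target. There are 200 camera calls.

## Task

Close up the open gear housing: swing the keeper arm out of the way, set the aluminium cover plate down gently over the two locating pins (large hole on large pin) until it lies flush on the housing rim, then swing the keeper fully back over the end of the plate. Do not drop or ram the plate, and leave the other things on the bench where they are.

Things in the scene. Friction and masses are not known exactly. Their poses are not given: they have to be found in the camera images.
- housing: Open aluminium gear housing fixed on a steel foot. Origin: midway between its two locating pins, at table level; x runs from large pin to small pin and on to the keeper, z up. Walls 180 (x) x 80 (y) mm, flat rim 40 mm above the table; foot from x = -100 to +162 mm, 120 wide. Pins at x = -55 (18 mm diameter) and +55 (12 mm), rising 20 mm above the rim, upper 9 mm tapered.
- pin_large (a point): Centre of the 18 mm pin, at rim height (40 mm above the table); the pin rises 20 mm above it.
- pin_small (a point): Centre of the 12 mm pin, at rim height; the pin rises 20 mm above it.
- cover: Loose aluminium plate 180 (x) x 80 (y) x 8 mm, 0.3 to 0.6 kg, flat on the table at the start, with a bearing block in its middle, 50 (x) x 36 (y) mm, top 48 mm above the underside. Origin: centre of the underside, z up. Through holes on its x axis: 22 mm diameter at x = -55 mm, 16 mm at +55 mm. Seated, its axes match the housing's.
- hole_large (a point): Centre of the 22 mm hole, on the plate's underside.
- hole_small (a point): Centre of the 16 mm hole, on the plate's underside.
- keeper (a joint): Angle of the keeper, a flat steel arm (103 x 24 x 10 mm) on a vertical pivot at the housing's small-pin end. 0 = closed on its stop, nose pointing to housing -x, 18 mm over the end of the rim and 4 mm above a seated cover. Grows counter-clockwise from above to 1.75 rad; from 1.4 the cover's place is clear. Stays where it is left.
- keeper_pivot (a point): Pivot of the keeper, at the underside of the arm (52 mm above the table); on the housing's x axis, 115 mm from its origin.
- keeper_handle (a point): Top of the keeper's upright black handle: a round post, 14 mm diameter, 50 mm high (62 to 112 mm above the table), 50 mm from the pivot on the side away from the nose. Push or pinch it to turn the keeper.
- link: Bystander: flat aluminium bar with three holes, 170 x 30 x 6 mm. Origin: centre of its underside.
- wrench: Bystander: steel wrench lying flat, about 200 mm long.
- jar: Bystander: amber jar with steel lid, 64 across, 85 high mm. Origin: centre of its underside.
- carton: Bystander: white open carton, 110 x 150 x 60 high mm. Origin: centre of its underside.
- driver: Bystander: screwdriver lying flat, about 200 mm long.
- spool: Bystander: copper spool, 72 across, 56 high mm. Origin: centre of its underside.
Things that resemble listed ones, but are neither listed nor needed, are in the scene too. What is shaped like the cover but purple or yellow is not meant.

How it is judged:
On the way, in this order (a step that is already met when the one before it is completed fails the run):
1. the keeper is swung clear of the cover's place (value of joint keeper above 1.1 rad), for 0.1 s.
2. the cover sits flush on the housing rim, over both pins (horizontal distance between hole_large and pin_large below 0.005 m and horizontal distance between hole_small and pin_small below 0.005 m and z of each of hole_large, hole_small in the frame of housing below 0.0425 m and angle between cover's own z axis and vertical below 0.04 rad), for 0.2 s.
At the end, for the whole second after the job is handed in: The cover lies on the housing rim with each hole within 5 mm of its own pin's centre, its underside within 2.5 mm of the rim at both holes, tilted less than 0.04 rad, at rest; the keeper is closed to less than 0.15 rad, its nose over the plate (all of step 2 and value of joint keeper below 0.15 rad and linear speed of cover below 0.02 m/s and velocity of joint keeper below 0.1 rad/s); the robot touches nothing.
It fails at once if the cover is dropped: it moves faster than 0.3 m/s over its place, less than 25 mm above the rim (linear speed of cover above 0.3 m/s and horizontal distance between cover and housing below 0.03 m and z of cover in the frame of housing below 0.065 m).
It fails at once if the cover is rammed on the housing: contact force between cover and housing (keeper included) above 40 N (contact force between cover and housing above 40 N).
It fails at once if a bystander is moved more than 40 mm (distance of any of link, wrench, jar, carton, driver, spool from where it was at the start of the episode above 0.04 m).
It also fails if it takes over 70 s, if anything falls off the work surface, if the arm or the gripper's body presses on something with over 40 N, if the wrist force passes 120 N, or if a joint passes its speed limit or range.

## Working session

There is one attempt and no reset: what is moved stays moved. The work goes in short steps, each a Python script; the robot and the scene stay as the last script left them, time stands still between calls to the robot, and variables do not carry over. Pictures are saved under pics/ and viewed, at most 10 in all, crops included, and the job is handed in when it is done.

```bash
mkdir -p pics; ls
python3 - <<'E'
from station import arm,snapshot,camera_info
import cv2,numpy as np
for n in("scene","top"):
    cv2.imwrite(f"pics/{n}0.png",cv2.resize(snapshot(n),(800,600),interpolation=cv2.INTER_CUBIC))
    c=camera_info(n);print(n,{k:np.round(v,4).tolist() for k,v in c.items() if not isinstance(v,str)})
c=camera_info("wrist");print({k:np.round(v,4).tolist() for k,v in c.items() if not isinstance(v,str)})
print(arm.read_time(),arm.read_tool_pos(),arm.read_eef_rot(),arm.read_opening())
E
```

```text
pics
scene {'fx': 386.8814, 'fy': 386.8814, 'cx': 255.0031, 'cy': 188.4204, 'dist_coeffs': [-0.1255, 0.0, 0.0, 0.0, 0.0], 'R': [[-0.3298, 0.9438, -0.0216], [0.5093, 0.1587, -0.8458], [-0.7949, -0.29, -0.533]], 't': [0.2244, -0.1568, 1.4578]}
top {'fx': 395.141, 'fy': 395.141, 'cx': 250.632, 'cy': 197.8997, 'dist_coeffs': [0.0276, 0.0, 0.0, 0.0, 0.0], 'R': [[0.0209, -0.9998, 0.005], [-0.9808, -0.0215, -0.1939], [0.194, -0.0009, -0.981]], 't': [-0.0931, 0.4917, 1.3601]}
{'fx': 301.9293, 'fy': 301.9293, 'cx': 251.9384, 'cy': 190.8903, 'dist_coeffs': [-0.0538, 0.0, 0.0, 0.0, 0.0], 'T_tool_cam': [[-0.0011, -0.961, -0.2766, 0.0709], [1.0, -0.0008, -0.001, -0.0005], [0.0007, -0.2766, 0.961, -0.07], [0.0, 0.0, 0.0, 1.0]]}
0.1 [ 0.2250207  -0.60926836  0.30282857] [ 9.84388909e-01  1.76003197e-01 -2.34927659e-04 -1.13774897e-03] 1.0012917907293384
```

View pics/scene0.png

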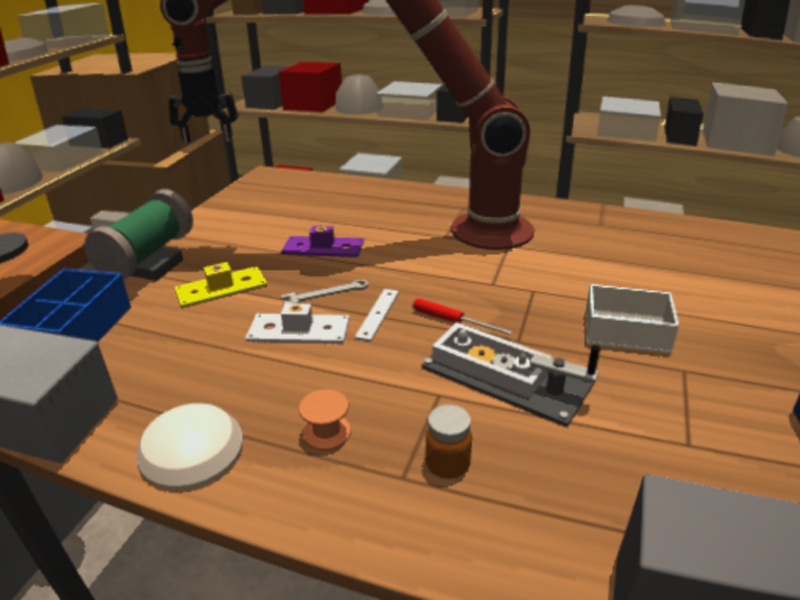

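View pics/top0.png

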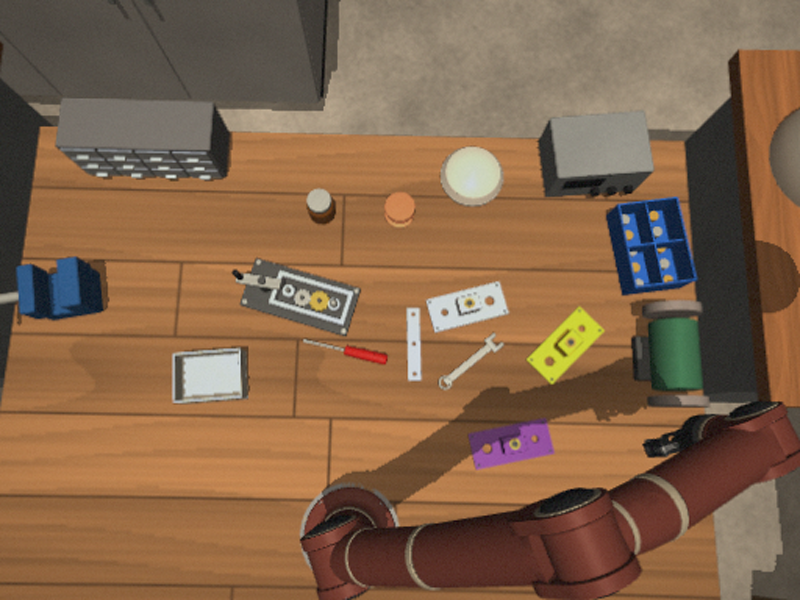

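The aluminium plate is at top (468,304) and scene (297,325). Things that could be taken for it are the yellow plate at top (566,345), the purple one at (511,444), and the link bar at (414,344), which is flat with three holes. I choose (468,304): it is aluminium with a bearing block and two unequal holes. The housing is at about (310,297), with its keeper pivot near (262,282) and handle at (238,274). Next I take wrist close-ups from two places over each.

```bash
cat > h.py <<'E'
from station import arm,snapshot,camera_info,ticket
import cv2,numpy as np
from scipy.spatial.transform import Rotation as Rn
def ray(c,uv):
    """origin, direction(s) in camera->world, c has R,t"""
    K=np.array([[c["fx"],0,c["cx"]],[0,c["fy"],c["cy"]],[0,0,1]])
    p=cv2.undistortPoints(np.array(uv,float).reshape(-1,1,2),K,np.array(c["dist_coeffs"],float)).reshape(-1,2)
    R,t=np.array(c["R"]),np.array(c["t"])
    return -R.T@t,np.c_[p,np.ones(len(p))]@R
def plane(c,uv,z):
    o,d=ray(c,uv);return o+d*((z-o[2])/d[:,2])[:,None]
def tri(cs,uvs):
    A=np.zeros((3,3));b=np.zeros(3);L=[]
    for c,uv in zip(cs,uvs):
        o,d=ray(c,uv);d=d[0]/np.linalg.norm(d[0]);P=np.eye(3)-np.outer(d,d);A+=P;b+=P@o;L.append((P,o))
    x=np.linalg.solve(A,b);return x,max(np.linalg.norm(P@(x-o)) for P,o in L)
def wristcam():
    c=dict(camera_info("wrist"));T=np.eye(4);T[:3,:3]=Rn.from_quat(arm.read_eef_rot()).as_matrix();T[:3,3]=arm.read_tool_pos()
    M=np.linalg.inv(T@np.array(c["T_tool_cam"]));c["R"],c["t"]=M[:3,:3],M[:3,3];return c
def down(a):
    """tool pointing down, tool x axis at world angle a"""
    return (Rn.from_euler('z',a)*Rn.from_euler('x',np.pi)).as_quat()
def shot(name):
    c=wristcam();im=snapshot("wrist");cv2.imwrite(f"pics/{name}.png",im)
    np.save(f"pics/{name}.npy",np.array([c],dtype=object),allow_pickle=True);return c,im
def load(n): return np.load(f"pics/{n}.npy",allow_pickle=True)[0],cv2.imread(f"pics/{n}.png")
E
python3 - <<'E'
from h import *
c=camera_info("top")
for n,p,z in [("cov",(468,306),.008),("hs",(445,312),.008),("hl",(489,299),.008),("PL",(334,303),.06),("PS",(288,290),.06),("piv",(262,282),.062),("han",(238,274),.112),("link",(414,344),0),("jar",(319,195),.085),("spool",(400,205),.056),("dr0",(305,341),0),("dr1",(387,358),0),("carton",(210,375),.06)]:
    print(n,np.round(plane(c,[np.array(p)*.64],z)[0],3))
hs,hl=plane(c,[np.array((445,312))*.64,np.array((489,299))*.64],.008)
m=(hs+hl)/2
q=arm.read_eef_rot();R=Rn.from_quat(q).as_matrix();print(R)
# look at both from two places; tool x toward world angle a
E
```

```text
cov [ 0.513 -0.262  0.008]
hs [ 0.498 -0.208  0.008]
hl [ 0.531 -0.311  0.008]
PL [0.503 0.048 0.06 ]
PS [0.531 0.154 0.06 ]
piv [0.547 0.213 0.062]
han [0.552 0.256 0.112]
link [ 0.421 -0.137  0.   ]
jar [0.75  0.09  0.085]
spool [ 0.742 -0.097  0.056]
dr0 [0.423 0.118 0.   ]
dr1 [ 0.387 -0.074  0.   ]
carton [0.335 0.315 0.06 ]
[[ 9.38045639e-01  3.46510655e-01 -8.63015276e-04]
 [ 3.46511724e-01 -9.38043161e-01  2.15727890e-03]
 [-6.20254533e-05 -2.32267097e-03 -9.99997301e-01]]
```

Run:
```python
from h import *
def t(p,a):
    j=arm.ik(p,down(np.radians(a)));return None if j is None else np.round(j,2)
for a in (108,-72): print("cov",a,t([.515,-.26,.12],a),t([.515,-.26,.3],a))
for a in (75,-105): print("hou",a,t([.517,.1,.16],a),t([.517,.1,.3],a))
for a in (-15,165,75,-105): print("han",a,t([.552,.256,.16],a),t([.46,.19,.16],a))
for n,p,a in [("c1",[.48,-.26,.27],18),("c2",[.56,-.26,.27],18),("h1",[.48,.12,.30],-15),("h2",[.58,.12,.30],-15)]:
    try:
        arm.movep(p,down(np.radians(a)));arm.pause(.2);shot(n)
    except arm.MotionError as e: print(n,e)
print(arm.read_time())
ims=[cv2.imread(f"pics/{n}.png") for n in("c1","c2","h1","h2")]
cv2.imwrite("pics/m1.png",cv2.resize(np.vstack([np.hstack(ims[:2]),np.hstack(ims[2:])]),(800,600),interpolation=cv2.INTER_AREA))
```

```text
cov 108 [ 0.63  0.76 -0.32  1.81  0.37  0.63  0.4 ] [ 0.7   0.53 -0.43  1.64  0.25  1.02  0.51]
cov -72 [ 0.21  0.76  0.35  1.82 -0.42  0.63 -2.01] [ 0.19  0.52  0.37  1.66 -0.22  1.   -2.19]
hou 75 [-0.03  0.64 -0.3   1.93  0.31  0.62 -0.8 ] [ 0.11  0.47 -0.5   1.78  0.27  0.97 -0.77]
hou -105 [ 0.43  0.92 -1.15  1.91  1.    1.04  1.69] [ 0.45  0.67 -1.15  1.77  0.66  1.16  1.98]
han -15 [-0.48  0.71  0.02  1.7  -0.02  0.73 -2.29] [-0.45  0.59  0.02  2.01 -0.02  0.54 -2.25]
han 165 [-0.1   0.8  -0.64  1.69  0.6   0.86  0.31] [-0.1   0.64 -0.51  2.    0.52  0.63  0.36]
han 75 [-0.19  0.76 -0.47  1.69  0.45  0.8  -1.13] [-0.13  0.63 -0.46  2.    0.48  0.61 -1.17]
han -105 [ 0.12  1.01 -1.15  1.68  1.    1.16  1.57] [ 0.24  0.89 -1.15  1.99  1.01  0.99  1.45]
5.05
```

View pics/m1.png

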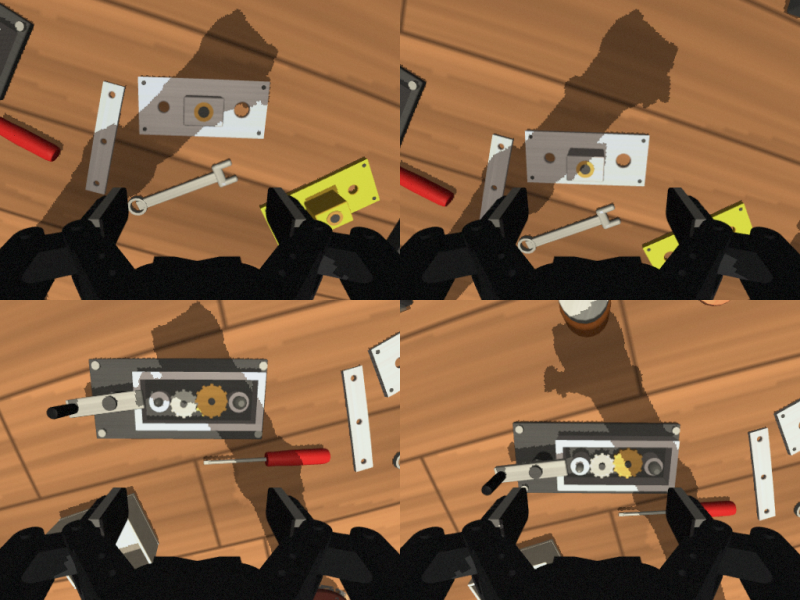

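In m1 (top row) the chosen plate is aluminium with a brass-ringed block. In c1 tile pixels its small hole is at (163,107) and its large one at (242,110), so the choice holds; the link and the yellow plate are clearly different. In the bottom row, h1 shows the small pin at (158,401), large pin at (238,401), pivot at (113,403) and handle top near (55,412). Now I measure these on enlarged crops.

Run:
```python
from h import *
S={}
for n,seed in [("c1",(200,85)),("c2",(575-400,140))]:
    c,im=load(n);hsv=cv2.cvtColor(im,cv2.COLOR_BGR2HSV)
    m=((hsv[...,1]<75)*255).astype(np.uint8)
    lab=cv2.connectedComponents(m)[1]
    l=lab[int(seed[1]/.78125),int(seed[0]/.78125)]
    comp=(lab==l).astype(np.uint8)
    ct,hi=cv2.findContours(comp,cv2.RETR_CCOMP,cv2.CHAIN_APPROX_NONE)
    o=max(ct,key=cv2.contourArea)
    ap=cv2.approxPolyDP(cv2.convexHull(o),6,True).reshape(-1,2)
    print(n,l,cv2.contourArea(o),ap.tolist())
    W=plane(c,ap,.008);print(np.round(W,4).tolist(),np.round(W.mean(0),4))
    for k in ct:
        if 30<cv2.contourArea(k)<2000: print("  hole",cv2.contourArea(k),np.round(cv2.minEnclosingCircle(k)[0],1), np.round(plane(c,[cv2.minEnclosingCircle(k)[0]],.004),4))
A=[]
for n,x,y in [("h1",40,440-300-60),("h2",60,440-300)]:
    im=cv2.imread(f"pics/{n}.png");x0=int(x/.78125);y0=int((y-30)/.78125)
    print(n,"crop",x0,y0);A.append(cv2.resize(im[y0:y0+100,x0:x0+266],None,fx=3,fy=3,interpolation=cv2.INTER_CUBIC))
cv2.imwrite("pics/m2.png",np.vstack(A))
```

```text
c1 2 11931.5 [[176, 98], [344, 104], [337, 176], [179, 171]]
[[0.5287, -0.1601, 0.008], [0.5776, -0.332, 0.008], [0.502, -0.3544, 0.008], [0.4529, -0.1826, 0.008]] [ 0.5153 -0.2573  0.008 ]
  hole 313.5 [309.1 139.9] [[ 0.5301 -0.3107  0.004 ]]
  hole 540.0 [260.1 142.9] [[ 0.5102 -0.2601  0.004 ]]
  hole 170.5 [209.2 136.2] [[ 0.5    -0.2043  0.004 ]]
c2 3 10111.0 [[160, 167], [317, 172], [312, 237], [163, 232]]
[[0.5296, -0.1606, 0.008], [0.5783, -0.3306, 0.008], [0.5019, -0.354, 0.008], [0.4532, -0.1818, 0.008]] [ 0.5158 -0.2567  0.008 ]
  hole 432.0 [236.4 216. ] [[ 0.4984 -0.2599  0.004 ]]
  hole 255.5 [285.5 204.5] [[ 0.5299 -0.3106  0.004 ]]
  hole 126.0 [191.5 201. ] [[ 0.5001 -0.2043  0.004 ]]
h1 crop 51 64
h2 crop 76 140
```

View pics/m2.png

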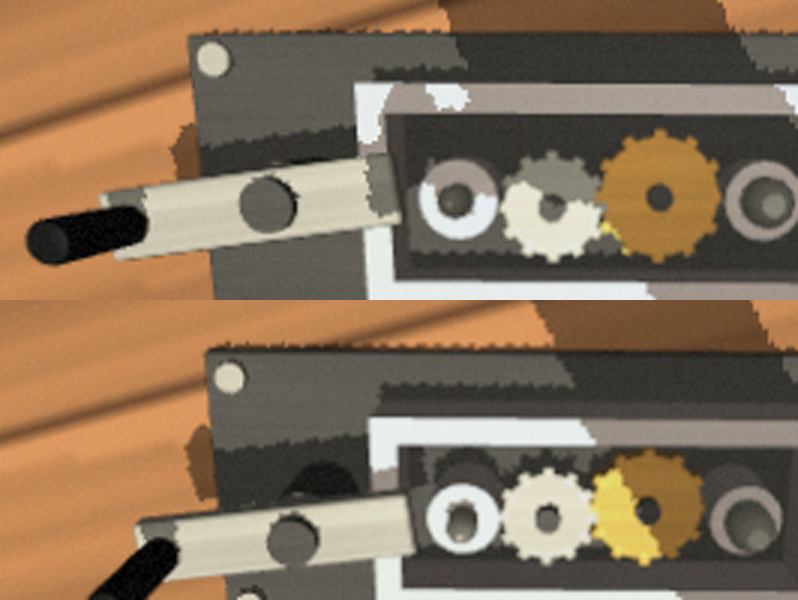

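Run:
```python
from h import *
o={"h1":(51,64,0),"h2":(76,140,300)}
def px(n,u,v): x,y,s=o[n];return ((u+.5)/3-.5+x,(v-s+.5)/3-.5+y)
c1,_=load("h1");c2,_=load("h2")
T={"ringS":((458,199),(463,518)),"ringL":((764,201),(747,518)),"pivbolt":((268,206),(293,541)),"topS":((455,203),(463,522)),"topL":((776,206),(758,535)),"boltTL":((213,59),(230,378)),"rimTL":((356,85),(370,419)),"noseTop":((398,155),(408,495))}
for k,(a,b) in T.items():
    x,e=tri([c1,c2],[[px("h1",*a)],[px("h2",*b)]]);print(k,np.round(x,4),round(e,4))
for n,c in(("h1",c1),("h2",c2)):
    i=0 if n=="h1" else 1
    for k in("ringS","ringL"): print(n,k,np.round(plane(c,[px(n,*T[k][i])],.04)[0],4))
print("handle base/top h1",np.round(plane(c1,[px("h1",47,243)],.112)[0],4))
# foot contour, and Hough circles of the rings
for n,c in(("h1",c1),("h2",c2)):
    im=cv2.imread(f"pics/{n}.png");m=((cv2.cvtColor(im,cv2.COLOR_BGR2HSV)[...,1]<75)*255).astype(np.uint8)
    lab=cv2.connectedComponents(cv2.morphologyEx(m,cv2.MORPH_OPEN,np.ones((3,3))))[1]
    u,v=map(int,px(n,*T["boltTL"][0 if n=="h1" else 1]))
    ct=cv2.findContours((lab==lab[v+5,u+8]).astype(np.uint8),cv2.RETR_EXTERNAL,cv2.CHAIN_APPROX_NONE)[0]
    k=max(ct,key=cv2.contourArea);ap=cv2.approxPolyDP(cv2.convexHull(k),5,True).reshape(-1,2)
    print(n,ap.tolist(),np.round(plane(c,ap,.01)[:,:2],4).tolist())
```

```text
ringS [0.5366 0.1593 0.0393] 0.0
ringL [0.5067 0.0523 0.0364] 0.0003
pivbolt [0.5524 0.2172 0.0645] 0.0001
topS [0.5356 0.1599 0.0412] 0.0005
topL [0.5061 0.0517 0.0535] 0.0003
boltTL [0.61   0.2367 0.0162] 0.0001
rimTL [0.5838 0.1819 0.0397] 0.0001
noseTop [0.5566 0.172  0.058 ] 0.0009
h1 ringS [0.5366 0.1591 0.04  ]
h1 ringL [0.5072 0.0531 0.04  ]
h2 ringS [0.5369 0.1591 0.04  ]
h2 ringL [0.5082 0.0526 0.04  ]
handle base/top h1 [0.5597 0.266  0.112 ]
h1 [[341, 76], [333, 177], [125, 176], [89, 149], [85, 128], [114, 76]] [[0.5528, -0.0039], [0.4397, 0.0279], [0.5081, 0.2751], [0.5514, 0.3057], [0.576, 0.3004], [0.6211, 0.2446]]
h2 [[392, 277], [374, 306], [130, 303], [110, 281], [121, 215], [145, 157], [355, 158]] [[0.3777, -0.0243], [0.3373, 0.0065], [0.4319, 0.34], [0.4723, 0.3537], [0.5594, 0.301], [0.6218, 0.2441], [0.5547, -0.0013]]
```

The housing is consistent: pin spacing measures 110.2 mm, axis angle 74.6°, rim triangulated at 0.037–0.040, and the pivot is where predicted. The keeper is near closed, at about 0.1 rad. Now I pinch the handle and swing it along the arc.

```bash
cat >> h.py <<'E'
PIV=np.array([.5526,.2170]);HA=np.radians(74.6);ZH=.146
PL=np.array([.5077,.0528]);PS=np.array([.5367,.1591])
def hp(th,z=ZH,r=.05):
    a=HA+th;return [PIV[0]+r*np.cos(a),PIV[1]+r*np.sin(a),z],down(a)
def swing(t0,t1,n):
    for th in np.linspace(t0,t1,n+1)[1:]:
        p,q=hp(th);arm.line_to(p,.12,q)
    print("swing end",np.round(arm.read_ft_force(),1),round(arm.read_time(),2))
E
python3 - <<'E'
from h import *
p,q=hp(.1,.25);arm.move_gripper(.7,20);arm.movep(p,q)
p,q=hp(.1);arm.line_to(p,.15);print(np.round(arm.read_ft_force(),1))
arm.move_gripper(0,20);print("op",arm.read_opening(),arm.read_finger_force(),arm.read_ft_force().round(1))
swing(.1,1.62,8)
print("op",arm.read_opening())
arm.move_gripper(.6);p,q=hp(1.62,.25);arm.line_to(p,.2)
arm.movep([.49,.11,.29],down(np.radians(-15)));arm.pause(.2);shot("h3");print(arm.read_time())
c,im=load("h3");cv2.imwrite("pics/h3v.png",cv2.resize(im[:300],(800,469),interpolation=cv2.INTER_CUBIC))
E
```

```text
[ 0.   0.4 -0.2]
op 0.15489869874650472 21.47343635559082 [-1.1 -0.6  2.5]
swing end [-4.2 -0.8  7.1] 10.55
op 0.15650996307205534
13.55
```

View pics/h3v.png

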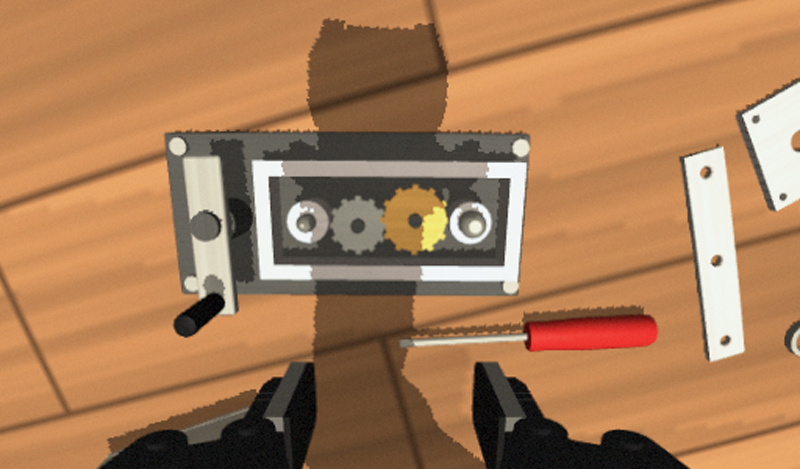

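The view shows the keeper open across the foot, handle top at (185,326). The rim is clear; ring S is at (307,222), ring L at (470,223), and the rim corners are at (252,161), (527,164), (520,281), (260,280). Next I remeasure with this view and grasp the cover.

Run:
```python
from h import *
c,im=load("h3");f=lambda P:(np.array(P,float)+.5)/1.5625-.5
W=plane(c,f([(307,222),(470,223),(252,161),(527,164),(520,281),(260,280)]),.04)[:,:2]
print(W.round(4).tolist());print("mid rings",W[:2].mean(0).round(4),"mid rim",W[2:].mean(0).round(4))
d=W[0]-W[1];print(np.linalg.norm(d),np.degrees(np.arctan2(d[1],d[0])))
e=(W[2]+W[5]-W[3]-W[4])/2;print(np.linalg.norm(e),np.degrees(np.arctan2(e[1],e[0])))
# grasp the cover block: tool x along cover x (105.8 deg)
A=np.radians(105.8);C=np.array([.5155,-.2572]);q=down(A)
arm.move_gripper(1.0);arm.movep([*C,.20],q);arm.line_to([*C,.112],.12);print(arm.read_ft_force().round(1))
arm.pause(.1);shot("g0")
arm.move_gripper(0,70);print("grip",arm.read_opening(),arm.read_finger_force(),arm.read_ft_force().round(1))
arm.line_to([*C,.119],.03);arm.pause(.3)
print("lift",arm.read_opening(),arm.read_ft_force().round(1),arm.read_wrist_torque().round(2),arm.read_time())
```

```text
[[0.5363, 0.1595], [0.507, 0.0533], [0.584, 0.1823], [0.5352, 0.0085], [0.4585, 0.0281], [0.5064, 0.2038]]
mid rings [0.5217 0.1064] mid rim [0.521  0.1057]
0.11014279548707366 74.60243653631142
0.18131450167004592 74.53968452670578
[-0.5  0.2 -0.5]
grip 0.39390868376374577 70.53552389144897 [-1.2  0.9  6. ]
lift 0.39298478150392085 [ 0.1 -0.  -2.2] [-0.02 -0.    0.03] 18.2917
```

The lift force is too small and my TCP height left only the pad tips on the block. I'll set it back, regrip deeper and check.

Run:
```python
from h import *
C=np.array([.5155,-.2572])
arm.line_to([*C,.112],.03);arm.move_gripper(.8)
arm.line_to([*C,.091],.08);print(arm.read_ft_force().round(1))
arm.move_gripper(0,80);print("grip",arm.read_opening(),arm.read_finger_force(),arm.read_ft_force().round(1))
arm.line_to([*C,.096],.03);arm.pause(.2);print("lift",arm.read_ft_force().round(1),arm.read_wrist_torque().round(2))
arm.line_to([*C,.20],.15);arm.pause(.2)
print("lift",arm.read_opening(),arm.read_ft_force().round(1),arm.read_wrist_torque().round(2),arm.read_time())
c,im=shot("g1");s=snapshot("scene");cv2.imwrite("pics/g1v.png",np.hstack([cv2.resize(im,(400,300)),cv2.resize(s[150:250,110:243],(400,300),interpolation=cv2.INTER_CUBIC)]));cv2.imwrite("pics/s1.png",s)
```

```text
[-0.6  0.8  0.7]
grip 0.40999576295040197 81.1829924583435 [0.  0.1 2. ]
lift [-0.2 -0.1 -3.4] [-0.01  0.03  0.07]
lift 0.40856182124421053 [-0.  -1.1 -3.3] [ 0.05 -0.01 -0.01] 21.475
```

View pics/g1v.png

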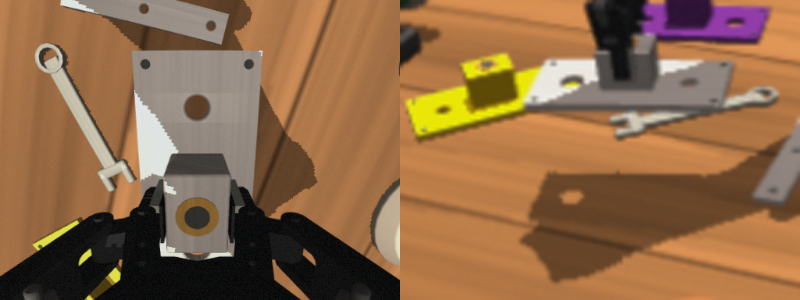

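The plate is held level, and in the wrist view the small hole shows clear at tile (197,107), seen almost vertically. I can therefore check pin against hole through it while hovering.

Run:
```python
from h import *
O=np.array([.5218,.1061]);q=down(HA)
arm.line_to([.5155,-.2572,.26],.2)
arm.movep([*O,.26],q);arm.line_to([*O,.165],.12);arm.pause(.3)
print(arm.read_tool_pos().round(4),arm.read_ft_force().round(1),arm.read_opening(),arm.read_time())
c,im=shot("v1");cv2.imwrite("pics/v1v.png",np.hstack([cv2.resize(im,(400,300)),cv2.resize(im[100:175,205:305],(400,300),interpolation=cv2.INTER_CUBIC)]))
```

```text
[0.522  0.1062 0.1655] [-0.4 -0.2 -3.5] 0.4078027710565333 24.625
```

View pics/v1v.png

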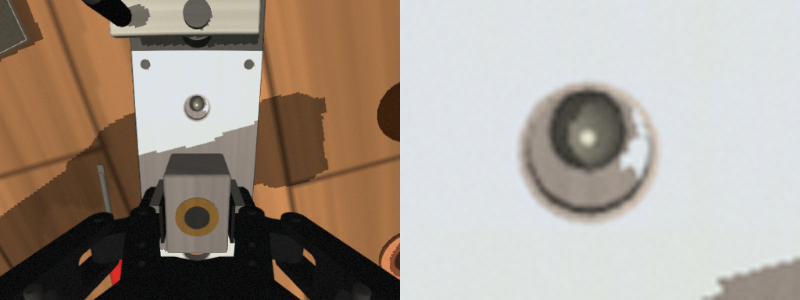

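Through the small hole, hole centre at crop (588,150), I see the pin with its dark outline at (588,130) and bright tip near (588,138). Now I compare them at their heights.

Run:
```python
from h import *
c,im=load("v1");f=lambda u,v:[((u-400+.5)/4-.5+205,(v+.5)/4-.5+100)]
R=np.array([[np.cos(HA),np.sin(HA)],[-np.sin(HA),np.cos(HA)]])
h=plane(c,f(588,150),.0825)[0,:2]
O=arm.read_tool_pos()[:2]
for n,u,v,z in [("tip",590,138,.06),("base",588,130,.051),("base",588,130,.049)]:
    p=plane(c,f(u,v),z)[0,:2];print(n,p.round(4),"pin-hole in housing axes",(R@(p-h)).round(4))
print("hole rel tool",(R@(h-O)).round(4))
# pixel scale: hole and pin apparent diameters
a=plane(c,f(588-69,150)+f(588+69,150),.0825);print("hole dia",np.linalg.norm(a[0]-a[1]))
a=plane(c,f(588-37,130)+f(588+37,130),.051);print("pin dia",np.linalg.norm(a[0]-a[1]))
```

```text
tip [0.5369 0.1588] pin-hole in housing axes [-0.0006 -0.0003]
base [0.5367 0.1592] pin-hole in housing axes [-0.0002  0.    ]
base [0.5366 0.1591] pin-hole in housing axes [-0.0004  0.    ]
hole rel tool [ 0.0553 -0.0001]
hole dia 0.01734423949866499
pin dia 0.011165979278131372
```

The pin and hole agree within 0.6 mm. I lower in small force-guarded steps.

Run:
```python
from h import *
p=arm.read_tool_pos();O=[.5217,.1061];z=.165
f0=arm.read_ft_force()
for z in [.155,.15,.145,.14,.136,.134,.133,.132,.131,.130,.129]:
    arm.line_to([*O,z],.03);arm.pause(.05);f=arm.read_ft_force()-f0;print(z,f.round(1))
    if f[2]>3 or np.hypot(*f[:2])>8: break
print(arm.read_tool_pos().round(4),arm.read_wrist_torque().round(2),arm.read_time())
```

```text
0.155 [-1.  -1.2  0. ]
0.15 [ 0.1 -0.9  0.5]
0.145 [ 0.1 -1.9 -0.2]
0.14 [-0.6 -2.1  0.9]
0.136 [-0.3 -1.8  0.6]
0.134 [-1.3 -2.   0.2]
0.133 [ 0.3 -1.7  1. ]
0.132 [ 0.1 -1.5 -0.2]
0.131 [-2.3 -1.8  6.6]
[0.5218 0.1061 0.1315] [-0.06  0.34 -0.  ] 27.8417
```

Contact came at 0.131, exactly the expected seat height. I release, back off, check, and then swing the keeper.

Run:
```python
from h import *
arm.move_gripper(.8);arm.line_to([.5217,.1061,.25],.15)
arm.pause(.1);c,im=shot("v2");top=snapshot("top")
p,q=hp(1.62,.25);arm.move_gripper(.6);arm.movep(p,q)
p,q=hp(1.62);arm.line_to(p,.15);print(arm.read_ft_force().round(1))
arm.move_gripper(0,20);print("op",arm.read_opening(),arm.read_ft_force().round(1))
for th in np.linspace(1.62,.02,9)[1:]:
    p,q=hp(th);arm.line_to(p,.12,q);f=arm.read_ft_force();print(round(th,2),f.round(1))
    if np.hypot(*f[:2])>20: break
arm.move_gripper(.6);p,q=hp(th,.26);arm.line_to(p,.2)
arm.movep([.48,.11,.29],down(np.radians(-15)));arm.pause(.2);c,im2=shot("h4");print(arm.read_time())
cv2.imwrite("pics/h4v.png",np.hstack([cv2.resize(im,(400,300)),cv2.resize(im2[50:230,80:380],(400,300),interpolation=cv2.INTER_CUBIC)]))
```

```text
[ 0.9  0.6 -0.6]
op 0.15394892794585727 [-0.9 -1.1  4.9]
1.42 [-0.  -0.4  5.3]
1.22 [ 0.4 -0.8  5.2]
1.02 [ 0.6 -0.5  5.1]
0.82 [0.7 0.  6.5]
0.62 [ 1.3 -1.8  6.7]
0.42 [ 0.7 -1.8  5.9]
0.22 [ 1.1 -2.7  7. ]
0.02 [-0.4 -2.4  7.7]
37.225
```

View pics/h4v.png

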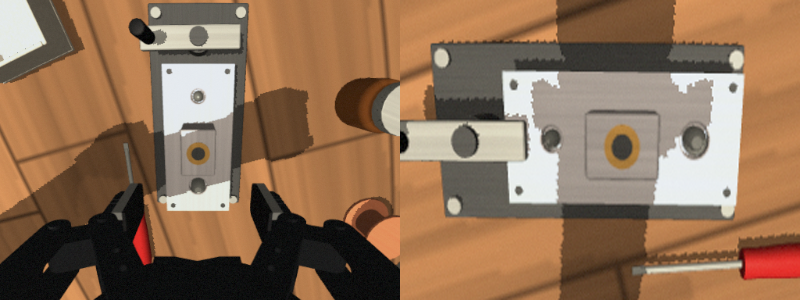

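On the left the plate lies over both pins. On the right the keeper is parallel to the plate, with its nose at (525,141) over the plate end, and both pins sit centred in their holes at (551,138) and (694,140). The arm is clear, so I hand in.

```bash
python3 -c "
from station import ticket
print(ticket.finish_job())"
```

```text
the job is handed in; nothing more can be done
None
```

I swung the keeper clear, set the cover flush over both pins, closed the keeper over the plate's end and handed the job in at about 37 s; the last picture showed everything in place, but the hand-in returned no verdict.

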